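Knock a stuck die button out of its holder

ROBOT

A 6-joint arm with a two-finger parallel gripper is mounted at the origin on the work surface. World frame = base frame: x ahead of the robot, y to its left, z up, the work surface at z = 0. Lengths are in mm, angles in rad, forces in N, time in s.
With the tool pointing down it reaches from about 350 to 875 mm from the base axis. Payload 4.2 kg.
Tool frame: the origin (TCP) lies at the very end of the fingers, on their centre line; the grasp point (between the pads) lies 19 mm behind it; z points along the fingers, y is the direction in which the jaws open and shut (so a half turn about z gives the same grasp; the last joint's range is limited). The gripper opens to 85 mm and grips with 20 to 120 N. Pads are 22 mm wide; open, the fingers measure 114 mm over their backs; the gripper's body (76 mm by 85 mm) begins 54 mm behind the grasp point. The pads swing forward as they close: fully open they stand 13 mm farther back than shut.
Start: joints at [-0.91, 0.385, 0.008, 0, -1.194, -0.259], TCP at [244.435, -575.196, 198.312] pointing down, gripper open.
Joint ranges: [-3.14, 3.14], [-1.21, 2.06], [-1.07, 1.41], [-3.16, 2.05], [-2.99, -0.16], [-3.1, 3.1]. Speed limits (rad/s): [2.79, 2.79, 3.14, 3.14, 3.14, 3.14].

INTERFACE

Orientations are given as a unit quaternion [x, y, z, w].
In Python, from bench import arm, optics, job gives the robot as it stands.
- The arm moves only by the tool send_rows, never from a script. Its argument "steps" is a list that holds one entry, the list of rows, each a list of 5 numbers: the shift along the tool's x, y, z in cm, then the turn about the tool's z in rad, then the opening, from 0 (shut) to 1 (fully open). A call has 1 to 10 rows; each row shifts and turns the pose as measured when the row begins, along the tool's axes as they then stand; what a row does not reach is not made up. A row lasts 1/12 s, in which the tool goes at most 41.7 mm and 7.16 degrees, less where a joint would pass 70% of its speed; a pose out of reach is approached as far as the arm can. A call with a gripper value outside its range is refused whole. The fingers move at their own pace and stop on an object; the grip force is fixed at half the most. Time passes only in rows, so rows that do not move let the fingers close. It gives the time, the measured TCP pose, the force and the opening at its end, in the units of the state.
- arm.read_state(): the state, without advancing time (a new reading comes with each control period).
- optics.get_image(name): name is "scene" or "top" or "wrist"; returns (picture, depth): 384x512x3 uint8, blue, green, red; 384x512 float32, mm along the optical axis (not along the pixel's ray), 0 where there is no reading.
- optics.get_calibration(name): a dict with "K" (3x3 intrinsics, pixels), "rvec" (rotation vector, rad) and "tvec" (3), from world to camera coordinates, as OpenCV has them; the wrist camera has in their place "hand_eye" (4x4, takes a point from camera to tool coordinates, whose origin is the TCP and whose axes are the flange's). Camera axes: x right, y down, z forward; pixel columns grow to the right and rows downward; lengths in mm; the calibration is good to about 2 mm. A picture is of the moment at which its call begins: read the wrist's pose just before it. get_calibration takes no time and is no camera call.
- job.job_done(): hands the job in, once; it reports no verdict.
The state is a dict: "clock": time; "joints": joint angles; "joint_vel": joint speeds; "joint_efforts": joint torques, N m; "position": TCP position; "ee_rot": TCP orientation; "contact_force": force on the tool from outside, world axes, zero at the start; "wrist_torque": the same for the moment, N m; "gripper_width": finger opening in mm.
Only numpy, scipy, OpenCV 4.12 (cv2) and the standard library are available. Lean on these libraries where they do the work, as an engineer would, in place of code of your own. Each camera call takes 0.05 s, during which the arm holds its last target. There are 200 camera calls.

TASK

Set the blue die holder over the knock-out stand so that the red pin enters the access hole under it, and press it down gently, never with more than about 3 kg, until it sits flat on the stand and the stuck die button has been poked up out of the holder. Then lift the freed die out and stand it fully home in the empty, red-floored pocket of the wooden rack, leaving the holder sitting on the stand and everything else where it is.

Things in the scene. Friction and masses are not known exactly. Their poses are not given: they have to be found in the camera images.
- holder: blue block, 76 (its x) by 56 (its y) by 43 mm tall, about 0.4 kg, loose on the table; origin at the centre of its underside, z up. From its top a central round recess 25 mm wide and 31 mm deep holds the die.
- access (a point): the centre of the access hole's mouth on the holder's underside: a round hole 11 mm wide with a 1 mm chamfer, leading up through the holder's 12 mm floor to the die
- recess (a point): the centre of the recess floor, 12 mm above the holder's underside. Four sprung pads, 3 to 9 mm above it, grip the die: pushing it up takes roughly 10 to 20 N until it has risen 9 mm; then it is free and the pads spring in under it.
- die: the stuck brass die button with a red ring, a cylinder 24 mm across and 30 mm tall, 0.09 kg; origin at the centre of its underside, z up. At the start it stands on the recess floor, its underside 12 mm above the holder's, its top 1 mm below the holder's top, so that it cannot be gripped.
- stand: fixed knock-out stand: green base 110 x 110 mm, 22 mm tall, with a square steel seat 84 x 84 mm on it, its top 30 mm above the table, and an upright red pin; origin at the centre of the underside, z up. The pin stands on a clamped eccentric disc, 5 mm off the seat's centre, in any direction, differently each time.
- seat (a point): the centre of the steel seat's top face (the pin's axis stands 5 mm off this point). The pin is 8 mm thick and stands 30 mm above the seat, its flat tip chamfered 1 mm. With the holder flat on the seat the pin holds the die 18 mm above the recess floor, so that 17 mm of the die stand out above the holder's top.
- rack: fixed wooden rack 200 (its x) by 64 by 22 mm tall; origin at the centre of the underside. Three round pockets 28 mm wide and 13 mm deep in a row along its x, 62 mm apart, one of them at the middle; two hold other dies.
- marker: red disc 2 mm thick, the floor of the rack's one empty pocket; origin at the centre of its underside, 9 mm above the table. A die fully home there has its underside 11 mm above the table and its lower 11 mm in the pocket.
- die_a: another brass die button (24 mm across, 30 mm tall, dark ring) standing in a pocket of the rack; origin at the centre of its underside; leave alone
- die_b: another such die button with a dark ring standing in another pocket of the rack; origin at the centre of its underside; leave alone
- hammer: hammer lying towards the far side of the table; leave alone
- screwdriver: screwdriver lying towards the far side of the table; leave alone
- jar: jar with a lid, 60 mm across, 70 mm tall, standing on the left; leave alone
- spare: plain bare-steel block 70 x 50 x 35 mm on the far right, not the die holder; leave alone
- wrench: wrench lying near left; leave alone
- punch: dark steel punch, 32 mm foot, 50 mm tall, standing near right; leave alone
There are look-alikes about, which are no part of the job. What is shaped like the holder but purple is not meant.

How it is judged (in metres and radians):
On the way:
1. the die is poked up by the pin while the holder sits flat on the stand (z of die in the frame of holder above 0.024 m and z of access in the frame of seat between -0.004 and 0.0025 m and horizontal distance between access and seat below 0.012 m and angle between holder's own z axis and vertical below 0.05 rad and contact force between die and stand above 0.2 N), for 0.2 s.
At the end, for the whole second after the job is handed in: The die stands upright (within 0.12 rad) fully home in the red-floored pocket (underside within 2.5 mm of the disc's top, centred within 4 mm), the empty holder sits flat on the stand's seat (within 2.5 mm of its height, 12 mm of its centre and 0.05 rad of level), both at rest (z of access in the frame of seat between -0.004 and 0.0025 m and horizontal distance between access and seat below 0.012 m and angle between holder's own z axis and vertical below 0.05 rad and horizontal distance between die and marker below 0.004 m and height (world z) of die below 0.0135 m and angle between die's own z axis and vertical below 0.12 rad and linear speed of each of die, holder below 0.02 m/s); the robot touches nothing.
It fails at once if the holder or the die is pressed on the stand or its pin with more than 30 N (not counted while the fingers grip the die) (contact force between the fingers and die below 0.1 N and contact force between any of holder, die and stand above 30 N).
It fails at once if another thing is shifted more than 20 mm (distance of any of die_a, die_b, hammer, screwdriver, jar, spare, wrench, punch from where it was at the start of the episode above 0.02 m).
It fails at once if the holder is tipped over (angle between holder's own z axis and vertical above 0.6 rad).
It fails at once if the die is pressed on the rack or its red floor with more than 30 N (contact force between die and rack above 30 N or contact force between die and marker above 30 N).
It also fails if it takes over 72 s, if anything falls off the work surface, if the arm or the gripper's body presses on something with over 40 N, if the wrist force passes 120 N, or if a joint passes its speed limit or range.

## Working session

There is one attempt and no reset: what is moved stays moved. The work goes in short steps, Python scripts to look and compute and a tool call to move; the robot and the scene stay as the last step left them, time stands still between calls to the robot, and variables do not carry over. Pictures are saved under pics/ and viewed, about 8 in all and at most 12, crops included, and the job is handed in when it is done.

Besides the shell and the picture viewer there is one more tool, called after "Emit:" in YAML: its name, and indented under it one key for each argument. send_rows: Moves the arm, as the interface text tells. Its arguments: {"type":"object","properties":{"steps":{"type":"array","items":{"type":"array","items":{"type":"array","items":{"type":"number"}}}}},"required":["steps"]}

```bash
ls; mkdir -p pics; cat > h.py <<'E'
import numpy as np, cv2
from bench import arm, optics, job
from scipy.spatial.transform import Rotation as R
def cam(n):
    c=optics.get_calibration(n); K=np.array(c["K"],float)
    if n=="wrist":
        s=arm.read_state(); T=np.eye(4); T[:3,:3]=R.from_quat(s["ee_rot"]).as_matrix(); T[:3,3]=s["position"]
        M=T@np.array(c["hand_eye"],float)   # cam->world
    else:
        M=np.eye(4); r=cv2.Rodrigues(np.array(c["rvec"],float))[0]; M[:3,:3]=r.T; M[:3,3]=-r.T@np.array(c["tvec"],float).ravel()
    return K,M
def ray(K,M,uv,z):
    uv=np.atleast_2d(uv).astype(float); d=np.c_[uv,np.ones(len(uv))]@np.linalg.inv(K).T@M[:3,:3].T; o=M[:3,3]
    return o+d*((z-o[2])/d[:,2])[:,None]
def proj(K,M,P):
    P=np.atleast_2d(P); q=(P-M[:3,3])@M[:3,:3]@K.T; return q[:,:2]/q[:,2:]
def cloud(K,M,D):
    v,u=np.indices(D.shape); d=np.stack([u,v,np.ones_like(u)],-1)@np.linalg.inv(K).T*D[...,None]
    return d@M[:3,:3].T+M[:3,3]
def shot(n):
    K,M=cam(n); im,D=optics.get_image(n); return K,M,im,D
E
python3 - <<'E'
from h import *
for n in("top","scene"):
    K,M,im,D=shot(n); cv2.imwrite(f"pics/{n}0.png",im); print(n,M[:3,3],K[0,0],(D>0).mean()); np.savez(f"{n}0.npz",K=K,M=M,im=im,D=D)
print(arm.read_state()); print(optics.get_calibration("wrist"))
E
```

```text
pics
top [504.78916548  31.66035346 945.3604288 ] 355.5438342485192 0.9958648681640625
scene [1141.33198265 -678.30809369 1065.09142701] 418.2800859580737 0.9957682291666666
{'clock': 0.1, 'joints': array([-9.10403285e-01,  3.85487295e-01,  6.77027167e-03, -3.96176032e-04,
       -1.19400064e+00, -2.58592166e-01]), 'joint_vel': array([ 9.45521722e-04,  4.76116891e-05,  2.76610477e-03,  3.29352610e-03,
        5.71124529e-04, -6.42875808e-04]), 'joint_efforts': array([-1.54344452e-04, -3.93320167e+01,  1.88929689e+01,  4.19796690e+00,
       -2.61154608e-03, -5.17250584e-06]), 'position': array([ 244.19600913, -574.69279406,  197.33523168]), 'ee_rot': array([-1.99480051e-01,  9.79901399e-01,  9.42682394e-04, -2.61025919e-04]), 'contact_force': array([ 1.32575982,  0.37852926, -0.75986276]), 'wrist_torque': array([ 0.02360066, -0.00980462,  0.08942697]), 'gripper_width': 85.4676456304415}
{'K': array([[296.78005896,   0.        , 252.63574337],
       [  0.        , 296.78005896, 190.82802839],
       [  0.        ,   0.        ,   1.        ]]), 'hand_eye': array([[-7.96469250e-04, -9.54120504e-01, -2.99421825e-01,
         7.65940731e+01],
       [ 9.99999168e-01, -1.06375298e-03,  7.29672750e-04,
         3.94551986e-01],
       [-1.01470659e-03, -2.99420994e-01,  9.54120558e-01,
        -1.75367264e+02],
       [ 0.00000000e+00,  0.00000000e+00,  0.00000000e+00,
         1.00000000e+00]])}
```

View pics/top0.png

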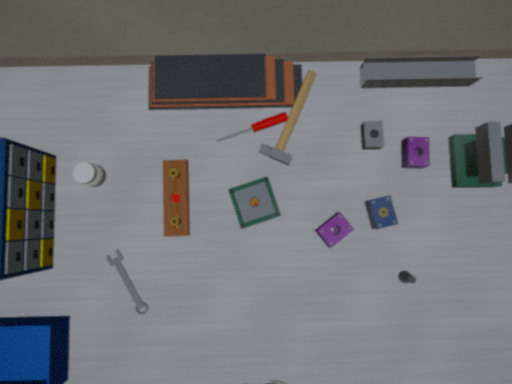

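View pics/scene0.png

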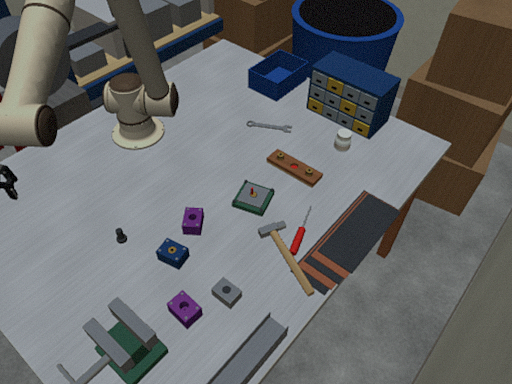

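The top view shows these candidates for the holder: blue with a brass die at (382,212), purple look-alikes at (335,230) and (416,152), and a steel spare at (373,134). The stand is at (254,202) with its pin at about (255,202), and the rack is at (176,198) with the red floor in its middle pocket. I choose the blue one at (382,212).

```bash
cat > m.py <<'E'
from h import *
f=np.load("top0.npz"); K,M,im,D=f["K"],f["M"],f["im"],f["D"]
hsv=cv2.cvtColor(im,cv2.COLOR_BGR2HSV)
def box(mask,uv,z,name,fill=True):
    n,l,s,c=cv2.connectedComponentsWithStats(mask.astype(np.uint8))
    k=min((i for i in range(1,n) if s[i,4]>30),key=lambda i:np.hypot(*(c[i]-uv)))
    cn=max(cv2.findContours((l==k).astype(np.uint8),cv2.RETR_EXTERNAL,cv2.CHAIN_APPROX_NONE)[0],key=cv2.contourArea)
    P=ray(K,M,cn[:,0],z)[:,:2].astype(np.float32); r=cv2.minAreaRect(P); print(name,r,s[k]); return r
H,S,V=[hsv[...,i].astype(int) for i in range(3)]
for uv in[(382,212),(392,205),(335,222),(240,200),(254,190),(176,198),(168,210)]: print(uv,hsv[uv[1],uv[0]],D[uv[1],uv[0]])
box((H>105)&(H<125)&(S>100),(382,212),43,"holder")
box((H>60)&(H<95)&(S>80),(254,202),22,"stand")
box((H>3)&(H<15)&(S>120)&(V<190),(176,198),22,"rack")
box(((H<3)|(H>176))&(S>180),(176,198),11,"marker")
W=cloud(K,M,D)
for nm,(u,v),r in(("holder",(382,212),6),("stand",(250,195),5),("rack",(168,210),2)): print(nm,np.median(W[v-r:v+r+1,u-r:u+r+1,2]))
big=cv2.resize(im[185:245,225:405],None,fx=4,fy=4,interpolation=cv2.INTER_CUBIC);cv2.imwrite("pics/c1.png",big)
E
python3 m.py
```

```text
(382, 212) [19 72 89] 905.2668
(392, 205) [109  84 116] 903.04095
(335, 222) [143 139 130] 904.84283
(240, 200) [105  31 115] 917.08417
(254, 190) [106  29 116] 919.963
(176, 198) [  2 221 164] 935.4275
(168, 210) [ 13 161 117] 917.8739
holder ((527.6578979492188, -298.0202331542969), (71.00800323486328, 53.49998474121094), 11.853941917419434) [370 198  26  30 398]
stand ((531.2581176757812, 46.82621383666992), (129.09291076660156, 62.3217887878418), 61.09771728515625) [230 192  45  35 216]
rack ((577.7780151367188, 232.22604370117188), (194.49673461914062, 61.76394271850586), 0.9468809366226196) [ 164  160   25   76 1417]
marker ((776.7969360351562, -17.051815032958984), (20.756662368774414, 95.44914245605469), 17.63481330871582) [252 113  35  18 182]
holder 41.838440968562736
stand 30.062875479112677
rack 21.773946525521865
```

View pics/c1.png

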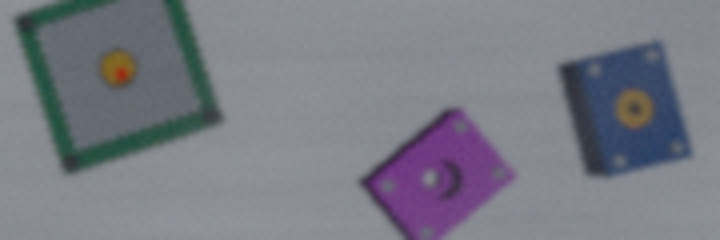

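The crop confirms it: the blue block has brass in its recess and is tilted about 13°, while the purple ones are decoys. Next I move over the holder.

```bash
cat >> h.py <<'E'
def go(x,y,z,yaw=None):
    """shift in tool axes (cm) to world target; yaw = wanted heading of tool x axis (rad)"""
    s=arm.read_state(); r=R.from_quat(s["ee_rot"]).as_matrix(); d=r.T@(np.array([x,y,z])-s["position"])/10
    t=np.arctan2(r[1,0],r[0,0]); turn=0 if yaw is None else -((yaw-t+np.pi)%(2*np.pi)-np.pi)
    print("pos",s["position"].round(1),"heading",round(t,3),"tilt",r[:,2].round(3),"F",s["contact_force"].round(1),"w",round(s["gripper_width"],1),"t",round(s["clock"],2),"J6",round(s["joints"][5],2)); print("shift cm",d.round(2),"turn",round(turn,3))
E
python3 -c "
from h import *
go(525,-300,130,np.radians(193))"
```

```text
pos [ 244.2 -574.7  197.3] heading -2.74 tilt [-0.001  0.002 -1.   ] F [ 1.3  0.4 -0.8] w 85.5 t 0.1 J6 -0.26
shift cm [-36.59  14.29   6.76] turn 0.175
```

Emit:
send_rows:
  steps:
    - [[-3.6, 1.4, 0.6, 0, 1], [-3.6, 1.4, 0.6, 0, 1], [-3.6, 1.4, 0.6, 0, 1], [-3.6, 1.4, 0.6, 0, 1], [-3.6, 1.4, 0.6, 0, 1], [-3.6, 1.4, 0.6, 0, 1], [-3.6, 1.4, 0.6, 0, 1], [-3.6, 1.4, 0.6, 0, 1], [-3.6, 1.4, 0.6, 0, 1], [-3.6, 1.4, 0.6, 0, 1]]

```text
clock: 0.93
position: [525.6, -299.3, 130.9]
ee_rot: [-0.192, 0.981, 0.003, -0.003]
contact_force: [0.8, 0.0, 0.8]
gripper_width: 85.7
```

```bash
python3 -c "
from h import *
go(525,-300,130,np.radians(193))"
```

```text
pos [ 525.6 -299.3  130.9] heading -2.756 tilt [-0.007  0.004 -1.   ] F [0.8 0.  0.8] w 85.7 t 0.93 J6 -0.93
shift cm [ 0.08 -0.05  0.09] turn 0.159
```

Emit:
send_rows:
  steps:
    - [[0, 0, 0, 0.08, 1], [0, 0, 0, 0.08, 1], [0, 0, 0, 0, 1], [0, 0, 0, 0, 1]]

```text
clock: 1.27
position: [530.4, -290.9, 126.1]
ee_rot: [-0.116, 0.993, 0.004, -0.006]
contact_force: [-0.6, 0.1, -1.0]
gripper_width: 85.3
```

```bash
cat > look.py <<'E'
from h import *
import sys
s=arm.read_state()
K,M,im,D=shot("wrist"); n=sys.argv[1]; cv2.imwrite(f"pics/{n}.png",im); np.savez(n+".npz",K=K,M=M,im=im,D=D,p=s["position"],q=s["ee_rot"])
go(*s["position"])
E
python3 look.py w1
```

```text
pos [ 530.2 -291.1  126.1] heading -2.909 tilt [-0.012  0.007 -1.   ] F [-1.  -0.4  0.4] w 85.6 t 1.32 J6 -1.1
shift cm [-0.02  0.02  0.  ] turn 0
```

View pics/w1.png

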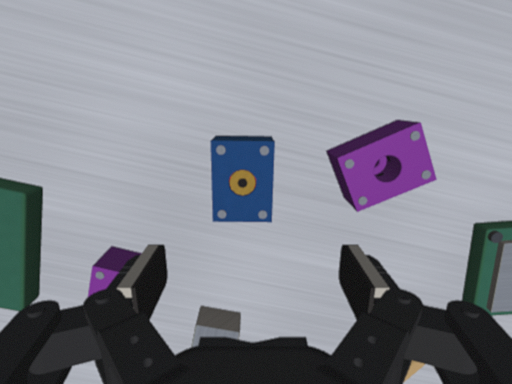

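The wrist view shows the blue holder with its die at (242,182) and four grey bolts around it. I'll use the bolts for its centre and heading.

```bash
cat > hold.py <<'E'
from h import *
import sys
f=np.load(sys.argv[1]+".npz"); K,M,im=f["K"],f["M"],f["im"]; z=float(sys.argv[2]) if len(sys.argv)>2 else 43
hsv=cv2.cvtColor(im,cv2.COLOR_BGR2HSV); H,S,V=[hsv[...,i].astype(int) for i in range(3)]
b=((H>100)&(H<125)&(S>120)&(V>50)).astype(np.uint8)
n,l,s,c=cv2.connectedComponentsWithStats(b); k=1+np.argmax(s[1:,4]); cn=cv2.findContours((l==k).astype(np.uint8),cv2.RETR_EXTERNAL,cv2.CHAIN_APPROX_NONE)[0]
hull=cv2.convexHull(max(cn,key=cv2.contourArea)); fill=np.zeros_like(b); cv2.fillConvexPoly(fill,hull,1)
ins=cv2.erode(fill,np.ones((5,5)))
g=(ins>0)&(S<90)&(V>90); br=(ins>0)&(H>10)&(H<30)&(S>110)
n,l,s,c=cv2.connectedComponentsWithStats(g.astype(np.uint8)); B=[c[i] for i in range(1,n) if s[i,4]>20]; print("bolts",np.round(B,1),[s[i,4] for i in range(1,n)])
cc,r=cv2.minEnclosingCircle(np.argwhere(br)[:,::-1].astype(np.float32)); ys,xs=np.nonzero(br); print("die px",cc,r,xs.mean(),ys.mean())
P=ray(K,M,B,z)[:,:2]; print("centre bolts",P.mean(0).round(1),"die",ray(K,M,cc,z-1)[0,:2].round(1))
r=cv2.minAreaRect(P.astype(np.float32)); print(r); print(P.round(1))
e=cv2.boxPoints(r); 
L=[(e[1]-e[0]),(e[2]-e[1])]; d=max(L,key=np.linalg.norm); a=np.arctan2(d[1],d[0]); print("long axis angle",((a+np.pi/2)%np.pi-np.pi/2))
E
python3 hold.py w1
```

```text
bolts [[220.4 149.5]
 [264.  150.1]
 [221.6 213.8]
 [262.2 214.2]] [np.int32(75), np.int32(71), np.int32(1), np.int32(2), np.int32(1), np.int32(1), np.int32(1), np.int32(2), np.int32(6), np.int32(2), np.int32(1), np.int32(1), np.int32(1), np.int32(1), np.int32(2), np.int32(62), np.int32(63)]
die px (242.22064208984375, 182.17205810546875) 12.80624008178711 242.19550561797752 182.05842696629213
centre bolts [ 528.4 -299.8] die [ 527.9 -299.8]
((528.4243774414062, -299.786376953125), (60.145233154296875, 38.09136199951172), 12.38562297821045)
[[ 503.1 -324.8]
 [ 495.  -287.6]
 [ 561.8 -311.8]
 [ 553.7 -274.8]]
long axis angle 0.21616995
```

```bash
python3 - <<'E'
from h import *
f=np.load("top0.npz"); K,M,im=f["K"],f["M"],f["im"]
hsv=cv2.cvtColor(im,cv2.COLOR_BGR2HSV)[190:215,240:270].astype(int); m=((hsv[...,0]<8)|(hsv[...,0]>175))&(hsv[...,1]>170)
v,u=np.nonzero(m); print(len(u),u.mean()+240,v.mean()+190); p=ray(K,M,[u.mean()+240,v.mean()+190],55)[0]; print(p)
go(p[0],p[1],143,-2.925)
E
```

```text
2 255.0 203.5
[554.95133396  26.22668157  55.        ]
pos [ 530.2 -291.1  126.1] heading -2.909 tilt [-0.012  0.007 -1.   ] F [-1.  -0.4  0.4] w 85.6 t 1.32 J6 -1.1
shift cm [-9.69 30.33 -1.49] turn 0.016
```

Emit:
send_rows:
  steps:
    - [[-0.9, 3, -0.2, 0, 1], [-0.9, 3, -0.2, 0, 1], [-0.9, 3, -0.2, 0, 1], [-0.9, 3, -0.2, 0, 1], [-0.9, 3, -0.1, 0, 1], [-0.9, 3, -0.1, 0, 1], [-0.9, 3, -0.1, 0, 1], [-0.9, 3, -0.1, 0, 1], [-0.8, 2, -0.1, 0, 1], [-0.4, 1, 0, 0, 1]]

```text
clock: 2.15
position: [547.2, -8.0, 142.1]
ee_rot: [-0.114, 0.994, 0.004, -0.005]
contact_force: [0.2, -0.2, -0.0]
gripper_width: 85.6
```

Emit:
send_rows:
  steps:
    - [[0, 0, 0, 0, 1], [0, 0, 0, 0, 1], [0, 0, 0, 0, 1]]

```text
clock: 2.4
position: [547.2, -8.0, 142.4]
ee_rot: [-0.115, 0.993, 0.004, -0.005]
contact_force: [-0.7, 0.3, 0.1]
gripper_width: 85.7
```

```bash
python3 look.py w2
```

```text
pos [547.1  -8.2 142.4] heading -2.911 tilt [-0.011  0.008 -1.   ] F [-0.6  0.6  0.2] w 85.1 t 2.45 J6 -1.61
shift cm [-0.01  0.02 -0.  ] turn 0
```

View pics/w2.png

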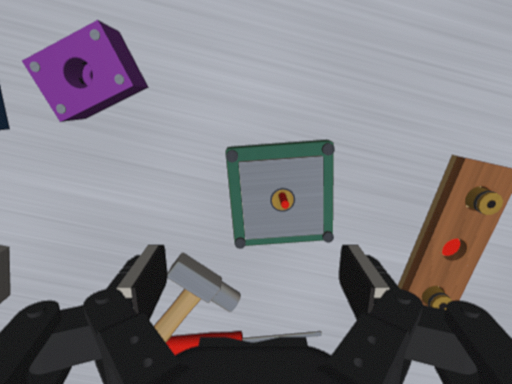

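The pin is at about (284,200), base up-left and tip down-right at about (287,205). The seat is square, the rack's red pocket is at (452,247), and nothing stands in the way.

```bash
cat > pin.py <<'E'
from h import *
import sys
f=np.load(sys.argv[1]+".npz"); K,M,im=f["K"],f["M"],f["im"]
hsv=cv2.cvtColor(im,cv2.COLOR_BGR2HSV).astype(int); H,S,V=[hsv[...,i] for i in range(3)]
x0,y0=int(sys.argv[2]),int(sys.argv[3])
m=((H<7)|(H>174))&(S>150)&(V>70); m[:y0-25]=0;m[y0+25:]=0;m[:,:x0-25]=0;m[:,x0+25:]=0
for z in (45,):
    v,u=np.nonzero(m); c=np.array([u.mean(),v.mean()]); print("n",len(u),"px",c.round(1),"at z45:",ray(K,M,c,z)[0,:2].round(1))
# silhouette axis fit: search pin xy so that projected segment extremes match along view direction
p0=ray(K,M,c,45)[0,:2]; a=proj(K,M,[*p0,30])[0]; b=proj(K,M,[*p0,60])[0]; d=(b-a)/np.linalg.norm(b-a)
t=(np.c_[u,v]-c)@d; print("axis px len",np.linalg.norm(b-a).round(1),"red extents",t.min().round(1),t.max().round(1))
r=4*K[0,0]/abs((M[:3,:3].T@(np.r_[p0,60]-M[:3,3]))[2]); tip=c+d*(t.max()+.5-r); print("tip px",tip.round(1),"tip xy",ray(K,M,tip,60)[0,:2].round(1))
seat=(abs(H-105)<40)&(S<60)&(V>60)
g=((H>50)&(H<100)&(S>80)).astype(np.uint8); g[:,x0+90:]=0; g[:,:x0-90]=0; g[y0+90:]=0;g[:max(0,y0-90)]=0
n,l,s,cc=cv2.connectedComponentsWithStats(1-g); k=l[y0+12,x0+14]; cn=cv2.findContours((l==k).astype(np.uint8),0,1)[0]
P=ray(K,M,max(cn,key=cv2.contourArea)[:,0],30)[:,:2].astype(np.float32); print("seat",cv2.minAreaRect(P))
big=cv2.resize(im[y0-60:y0+60,x0-70:x0+70],None,fx=4,fy=4,interpolation=cv2.INTER_CUBIC); cv2.imwrite("pics/pin_"+sys.argv[1]+".png",big)
q=ray(K,M,tip,60)[0]; go(q[0],q[1],143)
E
python3 pin.py w2 284 200
```

```text
n 95 px [283.6 200.6] at z45: [557.5  27. ]
axis px len 10.5 red extents -8.0 7.8
tip px [284.8 204.4] tip xy [556.3  26.2]
seat ((596.3145751953125, 15.91943359375), (427.1175231933594, 646.8765258789062), 12.446300506591797)
pos [547.1  -8.2 142.4] heading -2.911 tilt [-0.011  0.008 -1.   ] F [-0.6  0.6  0.2] w 85.1 t 2.45 J6 -1.61
shift cm [-1.68  3.14 -0.05] turn 0
```

Emit:
send_rows:
  steps:
    - [[-0.7, 1.3, 0, 0, 1], [-0.7, 1.3, 0, 0, 1], [-0.7, 1.3, 0, 0, 1], [0, 0, 0, 0, 1], [0, 0, 0, 0, 1], [0, 0, 0, 0, 1]]

```text
clock: 2.95
position: [560.1, 35.7, 142.0]
ee_rot: [-0.113, 0.994, 0.004, -0.005]
contact_force: [-0.6, -0.5, -0.4]
gripper_width: 85.2
```

```bash
python3 look.py w3; python3 - <<'E'
from h import *
f=np.load("w3.npz"); print(proj(f["K"],f["M"],[557,26.5,45]))
E
```

```text
pos [559.9  35.6 142. ] heading -2.916 tilt [-0.012  0.007 -1.   ] F [ 0.   0.1 -0.1] w 85.8 t 3.0 J6 -1.68
shift cm [-0.01  0.01 -0.  ] turn 0
[[242.28383794 177.88618772]]
```

```bash
python3 pin.py w3 242 180
```

```text
n 81 px [242.2 178.3] at z45: [557.4  26.5]
axis px len 7.9 red extents -6.4 5.9
tip px [242.  180.2] tip xy [555.3  26.3]
seat ((608.955322265625, 59.083465576171875), (426.25421142578125, 645.4474487304688), 12.14257526397705)
pos [559.9  35.6 142. ] heading -2.916 tilt [-0.012  0.007 -1.   ] F [ 0.   0.1 -0.1] w 85.8 t 3.0 J6 -1.68
shift cm [ 0.66 -0.8  -0.1 ] turn 0
```

View pics/pin_w3.png

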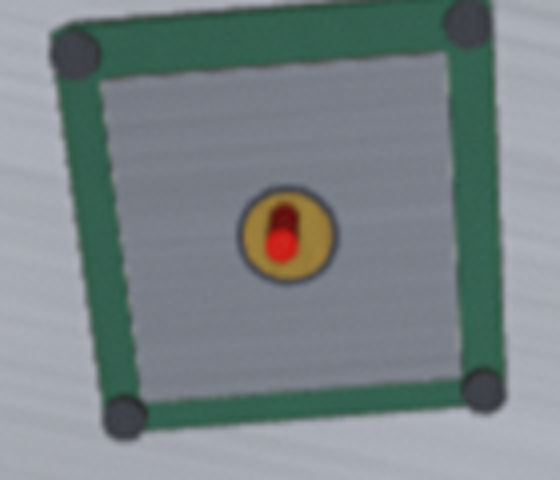

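```bash
python3 - <<'E'
from h import *
f=np.load("w3.npz"); K,M,im=f["K"],f["M"],f["im"]
hsv=cv2.cvtColor(im,cv2.COLOR_BGR2HSV).astype(int)[150:210,210:280]; H,S,V=[hsv[...,i] for i in range(3)]
m=((H<7)|(H>174))&(S>150)&(V>150); v,u=np.nonzero(m); t=(u.mean()+210,v.mean()+150); print(len(u),t,"tip",ray(K,M,t,60)[0])
c=(172+(288-1.5)/4,120+(235-1.5)/4); print("disc",ray(K,M,c,30)[0])
# seat corners in crop
q=np.array([[100,78],[446,52],[461,378],[140,402]]); P=ray(K,M,(q-1.5)/4+[172,120],30); print("seat",P.round(1).tolist(),P.mean(0))
go(528,-300,126,-2.925)
E
```

```text
47 (np.float64(242.02127659574467), np.float64(180.82978723404256)) tip [555.88910149  26.36371221  60.        ]
disc [561.02832651  28.40442604  30.        ]
seat [[532.9, -24.0, 30.0], [508.5, 55.6, 30.0], [588.6, 80.5, 30.0], [613.5, 0.4, 30.0]] [560.87556014  28.12733164  30.        ]
pos [559.9  35.6 142. ] heading -2.916 tilt [-0.012  0.007 -1.   ] F [ 0.   0.1 -0.1] w 85.8 t 3.0 J6 -1.68
shift cm [ 10.59 -32.01   1.39] turn 0.009
```

Emit:
send_rows:
  steps:
    - [[1.1, -3.3, 0.15, 0, 1], [1.1, -3.3, 0.15, 0, 1], [1.1, -3.3, 0.15, 0, 1], [1.1, -3.3, 0.15, 0, 1], [1.1, -3.3, 0.15, 0, 1], [1.1, -3.3, 0.15, 0, 1], [1.1, -3.3, 0.15, 0, 1], [1.1, -3.3, 0.15, 0, 1], [1.1, -3.3, 0.2, 0.01, 1], [0.7, -2.3, 0.2, 0, 1]]

```text
clock: 3.83
position: [528.7, -310.1, 124.2]
ee_rot: [-0.113, 0.994, 0.004, -0.004]
contact_force: [-0.1, 0.4, 1.3]
gripper_width: 85.2
```

Emit:
send_rows:
  steps:
    - [[0, 0, 0, 0, 1], [0, 0, 0, 0, 1], [0, 0, 0, 0, 1]]

```text
clock: 4.08
position: [526.3, -315.7, 122.7]
ee_rot: [-0.108, 0.994, 0.004, -0.005]
contact_force: [-0.5, -0.2, 0.2]
gripper_width: 85.3
```

```bash
python3 look.py w4;python3 hold.py w4; python3 -c "
from h import *
go(528,-300,9,-2.925)"
```

```text
pos [ 526.4 -315.2  122.8] heading -2.924 tilt [-0.01   0.008 -1.   ] F [-1.  -0.9 -0.2] w 85.3 t 4.13 J6 -1.07
shift cm [ 0.02 -0.04  0.01] turn 0
bolts [[246.5 161.2]
 [290.  161. ]
 [247.  224.6]
 [287.7 224.6]] [np.int32(74), np.int32(69), np.int32(5), np.int32(1), np.int32(1), np.int32(1), np.int32(1), np.int32(1), np.int32(3), np.int32(5), np.int32(2), np.int32(1), np.int32(2), np.int32(1), np.int32(1), np.int32(1), np.int32(62), np.int32(61)]
die px (267.5526428222656, 192.65789794921875) 12.769350051879883 267.6085972850679 192.89819004524887
centre bolts [ 528.5 -299.8] die [ 527.7 -300.1]
((528.5025634765625, -299.80767822265625), (60.215797424316406, 38.06027603149414), 12.407157897949219)
[[ 503.3 -324.8]
 [ 495.  -287.7]
 [ 561.9 -311.9]
 [ 553.8 -274.8]]
long axis angle 0.21654558
pos [ 526.4 -315.2  122.8] heading -2.924 tilt [-0.01   0.008 -1.   ] F [-1.  -0.9 -0.2] w 85.3 t 4.13 J6 -1.07
shift cm [-0.58  1.34 11.38] turn 0.001
```

Emit:
send_rows:
  steps:
    - [[-0.2, 0.5, 0.6, 0, 1], [-0.2, 0.5, 1.2, 0, 1], [-0.1, 0.3, 1.2, 0, 1], [0, 0, 1.2, 0, 1], [0, 0, 1.2, 0, 1], [0, 0, 1.0, 0, 1], [0, 0, 0, 0, 1], [0, 0, 0, 0, 1]]

```text
clock: 4.8
position: [531.0, -289.2, 57.1]
ee_rot: [-0.115, 0.993, 0.004, -0.003]
contact_force: [0.1, -0.4, 0.0]
gripper_width: 85.5
```

```bash
python3 -c "
from h import *
go(528,-300,9,-2.925)"
```

```text
pos [ 531.  -289.2   57.1] heading -2.911 tilt [-0.007  0.008 -1.   ] F [ 0.1 -0.4  0. ] w 85.5 t 4.8 J6 -1.1
shift cm [ 0.52 -1.03  4.81] turn 0.014
```

Emit:
send_rows:
  steps:
    - [[0.15, -0.3, 0, 0.01, 1], [0.15, -0.3, 0, 0, 1], [0.1, -0.15, 0, 0, 1], [0, 0, 0, 0, 1], [0, 0, 0, 0, 1]]

```text
clock: 5.22
position: [530.5, -298.0, 59.6]
ee_rot: [-0.111, 0.994, 0.003, -0.001]
contact_force: [-0.2, -0.1, 0.3]
gripper_width: 85.8
```

```bash
python3 -c "
from h import *
go(528,-300,9,-2.925)"
```

```text
pos [ 530.5 -298.    59.6] heading -2.92 tilt [-0.003  0.006 -1.   ] F [-0.2 -0.1  0.3] w 85.8 t 5.22 J6 -1.1
shift cm [ 0.28 -0.18  5.06] turn 0.005
```

Emit:
send_rows:
  steps:
    - [[0.1, -0.1, 0.5, 0, 1], [0.1, -0.05, 0.7, 0, 1], [0, 0, 0.8, 0, 1], [0, 0, 0.8, 0, 1], [0, 0, 0.7, 0, 1], [0, 0, 0.4, 0, 1], [0, 0, 0, 0, 1], [0, 0, 0, 0, 1]]

```text
clock: 5.88
position: [527.6, -300.2, 15.5]
ee_rot: [-0.11, 0.994, 0.004, -0.002]
contact_force: [0.3, -0.1, -0.2]
gripper_width: 85.1
```

```bash
python3 -c "
from h import *
go(528,-300,9,-2.925)"
```

```text
pos [ 527.6 -300.2   15.5] heading -2.921 tilt [-0.004  0.007 -1.   ] F [ 0.3 -0.1 -0.2] w 85.1 t 5.88 J6 -1.09
shift cm [-0.05  0.01  0.65] turn 0.004
```

Emit:
send_rows:
  steps:
    - [[0, 0, 0.3, 0, 1], [0, 0, 0.2, 0, 1], [0, 0, 0, 0, 0], [0, 0, 0, 0, 0], [0, 0, 0, 0, 0], [0, 0, 0, 0, 0], [0, 0, 0, 0, 0], [0, 0, 0, 0, 0]]

```text
clock: 6.55
position: [528.8, -300.4, 11.3]
ee_rot: [-0.11, 0.994, 0.003, -0.001]
contact_force: [-0.4, -0.7, -0.0]
gripper_width: 12.5
```

Emit:
send_rows:
  steps:
    - [[0, 0, 0, 0, 0], [0, 0, -0.3, 0, 0], [0, 0, -0.6, 0, 0], [0, 0, -0.9, 0, 0], [0, 0, -1.0, 0, 0], [0, 0, -1.0, 0, 0], [0, 0, -1.0, 0, 0], [0, 0, -1.0, 0, 0], [0, 0, -0.8, 0, 0], [0, 0, -0.4, 0, 0]]

```text
clock: 7.38
position: [529.5, -301.1, 90.3]
ee_rot: [-0.11, 0.994, 0.002, 0.001]
contact_force: [0.1, 0.2, -1.1]
gripper_width: 0.0
```

```bash
python3 look.py w5; python3 -c "
from h import *
go(556,26.4,95)"
```

```text
pos [ 530.1 -301.4   91. ] heading -2.92 tilt [ 0.002  0.004 -1.   ] F [-0.2 -0.3  0.2] w -0.1 t 7.43 J6 -1.09
shift cm [0.05 0.04 0.07] turn 0
pos [ 530.1 -301.4   91. ] heading -2.92 tilt [ 0.002  0.004 -1.   ] F [-0.2 -0.3  0.2] w -0.1 t 7.43 J6 -1.09
shift cm [-9.73 31.41 -0.27] turn 0
```

View pics/w5.png

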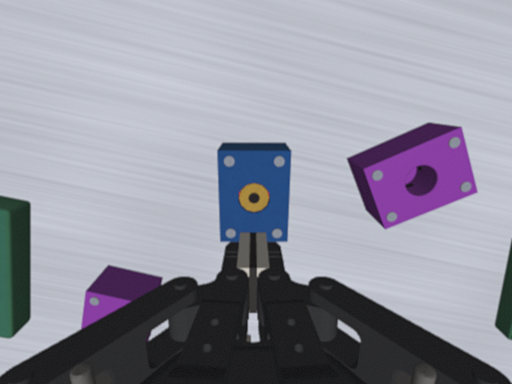

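The holder at (254,197) is still on the table and the shut fingertips end at about (252,235): the grip closed on nothing. The tips look higher than the TCP should be, so I'll check against depth.

```bash
python3 - <<'E'
from h import *
f=np.load("w5.npz"); K,M,im,D=f["K"],f["M"],f["im"],f["D"]; W=cloud(K,M,D); r=R.from_quat(f["q"]).as_matrix()
T=(W-f["p"])@r
for v,u in [(234,245),(234,260),(238,245),(238,252),(238,260),(244,245),(250,245),(250,240),(250,262),(270,245),(197,262),(170,254),(100,100)]: print((u,v),D[v,u],"world",W[v,u].round(1),"tool",T[v,u].round(1), im[v,u])
K,M,im2,D2=shot("top"); cv2.imwrite("pics/top1.png",im2)
W2=cloud(K,M,D2); 
f0=np.load("top0.npz")["D"]; v,u=np.nonzero((D2>0)&(f0-D2>15)); P=W2[v,u]; s=(np.hypot(P[:,0]-530,P[:,1]+301)<60); print("lowest new pts near tcp",np.sort(P[s][:,2])[:10].round(1), P[s].mean(0))
E
```

```text
(245, 234) 149.18228 world [ 519.2 -307.1  129.8] tool [ 11.3  -3.4 -39.5] [87 92 96]
(260, 234) 149.73682 world [ 517.8 -299.7  129.3] tool [ 11.1   4.2 -39. ] [88 93 97]
(245, 238) 144.58723 world [ 519.  -307.   134.5] tool [ 11.5  -3.3 -44.3] [91 95 97]
(252, 238) 143.74136 world [ 517.9 -303.8  135.3] tool [ 11.8   0.1 -45. ] [25 24 26]
(260, 238) 145.22934 world [ 517.7 -299.8  134. ] tool [ 11.2   4.1 -43.7] [92 94 97]
(245, 244) 140.14844 world [ 519.7 -306.8  139.4] tool [ 10.8  -3.2 -49.2] [89 94 96]
(245, 250) 132.96597 world [ 518.8 -306.8  146.7] tool [ 11.6  -3.  -56.4] [90 94 96]
(240, 250) 133.21777 world [ 519.4 -309.   146.4] tool [ 11.5  -5.2 -56.2] [91 95 97]
(262, 250) 132.9104 world [ 517.1 -299.4  146.8] tool [ 11.6   4.6 -56.5] [89 93 95]
(245, 270) 121.03667 world [ 520.7 -306.2  159.8] tool [  9.6  -2.7 -69.5] [176 185 190]
(262, 197) 235.30806 world [ 526.3 -293.5   42.6] tool [ 1.6  8.  47.7] [ 66 138 168]
(254, 170) 227.85085 world [ 506.1 -304.6   43.4] tool [23.7  1.6 46.8] [130  75  39]
(100, 100) 252.56998 world [ 484.9 -443.3    0.7] tool [  74.9 -129.3   88.9] [206 195 191]
lowest new pts near tcp [203.6 210.7 214.9 242.3 252.6 252.6 255.  256.4 257.  257. ] [ 524.6313479  -277.31112514  453.02824006]
```

```bash
python3 - <<'E'
from h import *
f=np.load("w5.npz"); K,M,im,D=f["K"],f["M"],f["im"],f["D"]; W=cloud(K,M,D); r=R.from_quat(f["q"]).as_matrix(); T=(W-f["p"])@r
for u in (244,259):
  for v in range(228,236): print((u,v),D[v,u].round(1),T[v,u].round(1))
f=np.load("w4.npz");D=f["D"]; W=cloud(f["K"],f["M"],D); T=(W-f["p"])@R.from_quat(f["q"]).as_matrix()
m=(T[...,2]<0)&(abs(T[...,1])>30)&(abs(T[...,1])<60)&(T[...,0]>0)&(D>0); print("open: max tool z", np.sort(T[m][:,2])[-10:].round(1), "y",np.percentile(T[m][:,1],[1,30,70,99]).round(1))
print(arm.read_state()["joints"].round(3)); go(528.2,-300,60)
E
```

```text
(244, 228) 244.1 [-25.5  -6.6  48.4]
(244, 229) 244.1 [-26.3  -6.6  48.2]
(244, 230) 242.2 [-26.3  -6.5  46.2]
(244, 231) 245.1 [-28.3  -6.6  48.6]
(244, 232) 151.6 [ 11.2  -4.  -37. ]
(244, 233) 149.9 [ 11.5  -3.9 -38.7]
(244, 234) 150.5 [ 10.8  -3.9 -38.3]
(244, 235) 148.2 [ 11.3  -3.9 -40.6]
(259, 228) 242.9 [-25.    5.7  47.3]
(259, 229) 244.2 [-26.4   5.8  48.2]
(259, 230) 243.6 [-26.9   5.7  47.4]
(259, 231) 243.8 [-27.8   5.7  47.4]
(259, 232) 151.4 [ 11.3   3.7 -37.2]
(259, 233) 150.6 [ 11.2   3.7 -38.1]
(259, 234) 149.5 [ 11.2   3.7 -39.2]
(259, 235) 147.7 [ 11.5   3.6 -41. ]
open: max tool z [-46.3 -46.3 -46.2 -46.2 -46.  -45.8 -45.8 -45.7 -45.5 -45.5] y [-59.8 -42.6  43.   59.8]
[-0.254  0.453 -0.174 -0.006 -0.944 -1.092]
pos [ 529.6 -301.2   89.8] heading -2.921 tilt [ 0.001  0.004 -1.   ] F [-0.4 -0.7  0.6] w 0.2 t 7.48 J6 -1.09
shift cm [0.11 0.13 2.98] turn 0
```

The real fingertips are about 37 mm behind the reported TCP (about 47 mm when open). The scene cameras and wrist depth agree on this, and it explains the miss. I'll grasp with reported z at about -28, descending carefully while watching the force.

Emit:
send_rows:
  steps:
    - [[0.05, 0.05, 0, 0, 1], [0.05, 0.05, 0, 0, 1], [0, 0, 0.3, 0, 1], [0, 0, 0.8, 0, 1], [0, 0, 1.0, 0, 1], [0, 0, 1.0, 0, 1], [0, 0, 1.0, 0, 1], [0, 0, 1.0, 0, 1], [0, 0, 0.6, 0, 1], [0, 0, 0.3, 0, 1]]

```text
clock: 8.32
position: [524.7, -298.6, 18.8]
ee_rot: [-0.11, 0.994, 0.004, -0.003]
contact_force: [-0.5, 0.1, -0.8]
gripper_width: 85.4
```

Emit:
send_rows:
  steps:
    - [[0, 0, 0, 0, 1], [0, 0, 0, 0, 1]]

```text
clock: 8.48
position: [523.8, -298.4, 16.9]
ee_rot: [-0.11, 0.994, 0.005, -0.005]
contact_force: [0.2, -1.4, 0.1]
gripper_width: 85.5
```

```bash
python3 -c "
from h import *
go(528.2,-300,-28,-2.925)"
```

```text
pos [ 523.8 -298.4   16.9] heading -2.922 tilt [-0.011  0.009 -1.   ] F [ 0.2 -1.4  0.1] w 85.5 t 8.48 J6 -1.09
shift cm [-0.43 -0.3   4.48] turn 0.003
```

Emit:
send_rows:
  steps:
    - [[-0.15, -0.1, 0.3, 0, 1], [-0.15, -0.1, 0.5, 0, 1], [-0.1, 0, 0.7, 0, 1], [0, 0, 0.7, 0, 1], [0, 0, 0.5, 0, 1], [0, 0, 0.3, 0, 1], [0, 0, 0, 0, 1], [0, 0, 0, 0, 1]]

```text
clock: 9.15
position: [529.8, -299.8, -14.9]
ee_rot: [-0.11, 0.994, 0.004, -0.003]
contact_force: [-0.8, -0.7, 0.0]
gripper_width: 85.2
```

```bash
python3 -c "
from h import *
go(528.2,-300,-28,-2.925)"
```

```text
pos [ 529.8 -299.8  -14.9] heading -2.921 tilt [-0.008  0.008 -1.   ] F [-0.8 -0.7  0. ] w 85.2 t 9.15 J6 -1.09
shift cm [0.15 0.   1.31] turn 0.004
```

Emit:
send_rows:
  steps:
    - [[0.1, 0, 0.4, 0, 1], [0, 0, 0.5, 0, 1], [0, 0, 0.2, 0, 1], [0, 0, 0, 0, 1], [0, 0, 0, 0, 0.5], [0, 0, 0, 0, 0.5], [0, 0, 0, 0, 0.5], [0, 0, 0, 0, 0.5], [0, 0, 0, 0, 0.5]]

```text
clock: 9.9
position: [529.0, -299.9, -26.3]
ee_rot: [-0.11, 0.994, 0.004, -0.003]
contact_force: [1.2, 0.0, -0.4]
gripper_width: 55.0
```

```bash
python3 -c "
from h import *
go(528.2,-300,-28,-2.925)"
```

```text
pos [ 529.  -299.9  -26.3] heading -2.921 tilt [-0.006  0.007 -1.   ] F [ 1.2  0.  -0.4] w 55.0 t 9.9 J6 -1.09
shift cm [0.08 0.01 0.17] turn 0.004
```

Gripped at 55 mm. Now lift.

Emit:
send_rows:
  steps:
    - [[0, 0, 0, 0, 0.3], [0, 0, -0.4, 0, 0.3], [0, 0, -0.7, 0, 0.3], [0, 0, -1.0, 0, 0.3], [0, 0, -1.2, 0, 0.3], [0, 0, -1.2, 0, 0.3], [0, 0, -1.2, 0, 0.3], [0, 0, -1.0, 0, 0.3], [0, 0, -0.6, 0, 0.3], [0, 0, -0.3, 0, 0.3]]

```text
clock: 10.73
position: [524.5, -298.6, 52.2]
ee_rot: [-0.108, 0.994, 0.007, -0.008]
contact_force: [-0.2, -0.9, -4.6]
gripper_width: 55.0
```

Emit:
send_rows:
  steps:
    - [[0, 0, 0, 0, 0.3], [0, 0, 0, 0, 0.3], [0, 0, 0, 0, 0.3]]

```text
clock: 10.98
position: [524.3, -298.4, 52.9]
ee_rot: [-0.108, 0.994, 0.007, -0.007]
contact_force: [0.7, 0.7, -4.3]
gripper_width: 54.9
```

```bash
python3 look.py w6; python3 hold.py w6 132;  python3 -c "
from h import *
f=np.load('w6.npz');D=f['D']; W=cloud(f['K'],f['M'],D); T=(W-f['p'])@R.from_quat(f['q']).as_matrix()
m=(abs(T[...,0])<45)&(abs(T[...,1])<25)&(D>0);print(np.percentile(T[m][:,2],[2,20,50,80,98]).round(1))
go(556,26.4,63,-2.925)"
```

```text
pos [ 524.2 -298.4   52.7] heading -2.925 tilt [-0.016  0.013 -1.   ] F [ 0.3 -0.  -4.3] w 55.2 t 11.03 J6 -1.09
shift cm [-0.01 -0.01 -0.02] turn 0
bolts [[204.  222.1]
 [302.2 222. ]] [np.int32(343), np.int32(342), np.int32(16), np.int32(9), np.int32(19), np.int32(5), np.int32(1), np.int32(1), np.int32(1), np.int32(1), np.int32(2), np.int32(2), np.int32(3), np.int32(1), np.int32(1), np.int32(2), np.int32(1), np.int32(1), np.int32(1), np.int32(1)]
die px (253.0, 284.0) 28.071435928344727 252.88116100766703 285.0251916757941
centre bolts [ 491.5 -306.3] die [ 516.8 -300.8]
((491.5035705566406, -306.30340576171875), (34.68133544921875, 0.0), 102.00511932373047)
[[ 495.1 -323.3]
 [ 487.9 -289.3]]
long axis angle -1.3612677
[-126.6 -114.7  -69.2  -67.9   53.9]
pos [ 524.2 -298.4   52.7] heading -2.925 tilt [-0.016  0.013 -1.   ] F [ 0.3 -0.  -4.3] w 55.2 t 11.03 J6 -1.09
shift cm [-10.08  31.05  -0.65] turn 0.0
```

View pics/w6.png

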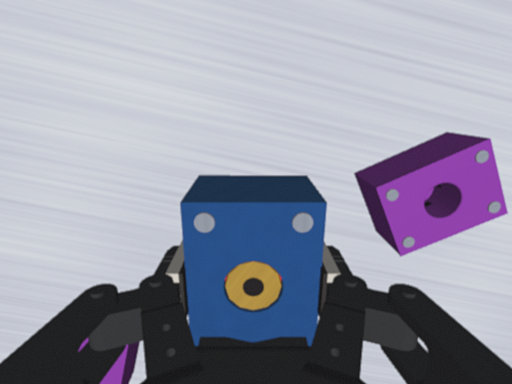

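The holder hangs in the grip with its die at (253,285). Next I compute the die's offset from the tool.

```bash
python3 - <<'E'
from h import *
f=np.load("w6.npz"); p=ray(f["K"],f["M"],[253,284.5],121)[0]; t=R.from_quat(f["q"]).as_matrix().T@(p-f["p"]); print(p,t, "access below:",p-f["p"])
E
```

```text
[ 523.60127519 -299.1319834   121.        ] [  1.74846254   0.57252236 -68.09320204] access below: [-0.74404945 -0.71021301 68.11028597]
```

```bash
cat >> h.py <<'E'
def acc(h,x=556,y=26.4,off=(1.5,.4,-26.3)):
    """shift to bring access hole over pin, underside h above seat"""
    s=arm.read_state(); r=R.from_quat(s["ee_rot"]).as_matrix(); a=s["position"]+r@np.array(off); print("access",a.round(1),"h over seat",(a[2]-30).round(1)); t=s["position"]+np.array([x,y,30+h])-a; go(*t)
E
python3 -c "
from h import *
acc(45)"
```

```text
access [ 523.1 -298.6   79. ] h over seat 49.0
pos [ 524.2 -298.4   52.7] heading -2.925 tilt [-0.016  0.013 -1.   ] F [ 0.3 -0.  -4.3] w 55.2 t 11.03 J6 -1.09
shift cm [-10.21  31.03   0.78] turn 0
```

Emit:
send_rows:
  steps:
    - [[-0.4, 1.0, 0, 0, 0.3], [-0.8, 2.4, 0, 0, 0.3], [-0.9, 3, 0, 0, 0.3], [-0.9, 3, 0, 0, 0.3], [-0.9, 3, 0, 0, 0.3], [-0.9, 3, 0, 0, 0.3], [-0.9, 3, 0, 0, 0.3], [-0.9, 3, 0, 0, 0.3], [-0.8, 2.4, 0, 0, 0.3], [-0.5, 1.2, 0, 0, 0.3]]

```text
clock: 11.87
position: [545.3, -26.0, 49.7]
ee_rot: [-0.104, 0.994, 0.008, -0.012]
contact_force: [0.2, 0.3, -4.7]
gripper_width: 55.2
```

Emit:
send_rows:
  steps:
    - [[0, 0, 0, 0, 0.3], [0, 0, 0, 0, 0.3], [0, 0, 0, 0, 0.3]]

```text
clock: 12.12
position: [545.0, -21.5, 48.8]
ee_rot: [-0.108, 0.994, 0.008, -0.013]
contact_force: [0.2, 0.4, -5.6]
gripper_width: 55.0
```

```bash
python3 -c "
from h import *
acc(45)"
```

```text
access [544.2 -21.8  75.1] h over seat 45.1
pos [545.  -21.5  48.8] heading -2.926 tilt [-0.028  0.014 -1.   ] F [ 0.2  0.4 -5.6] w 55.0 t 12.12 J6 -1.58
shift cm [-2.19  4.45  0.04] turn 0
```

Emit:
send_rows:
  steps:
    - [[-0.7, 1.5, 0, 0, 0.3], [-0.8, 1.7, 0, 0, 0.3], [-0.4, 0.8, 0, 0, 0.3], [0, 0, 0, 0, 0.3]]

```text
clock: 12.45
position: [553.7, 18.8, 48.0]
ee_rot: [-0.104, 0.994, 0.008, -0.015]
contact_force: [1.1, -0.2, -4.0]
gripper_width: 55.3
```

```bash
python3 -c "
from h import *
acc(40)"
```

```text
access [552.9  18.6  74.4] h over seat 44.4
pos [553.7  18.8  48. ] heading -2.932 tilt [-0.031  0.013 -0.999] F [ 1.1 -0.2 -4. ] w 55.3 t 12.45 J6 -1.65
shift cm [-0.47  0.69  0.44] turn 0
```

Emit:
send_rows:
  steps:
    - [[-0.25, 0.35, 0.1, 0, 0.3], [-0.15, 0.2, 0.1, 0, 0.3], [0, 0, 0, 0, 0.3], [0, 0, 0, 0, 0.3]]

```text
clock: 12.78
position: [555.4, 22.5, 45.2]
ee_rot: [-0.103, 0.995, 0.008, -0.016]
contact_force: [0.4, 0.9, -3.8]
gripper_width: 55.1
```

```bash
python3 -c "
from h import *
acc(32)"
```

```text
access [554.8  22.2  71.5] h over seat 41.5
pos [555.4  22.5  45.2] heading -2.936 tilt [-0.034  0.012 -0.999] F [ 0.4  0.9 -3.8] w 55.1 t 12.78 J6 -1.66
shift cm [-0.23  0.36  0.95] turn 0
```

Emit:
send_rows:
  steps:
    - [[-0.2, 0.3, 0.3, 0, 0.3], [-0.15, 0.25, 0.3, 0, 0.3], [0, 0, 0, 0, 0.3]]

```text
clock: 13.03
position: [557.4, 27.9, 38.7]
ee_rot: [-0.102, 0.995, 0.008, -0.016]
contact_force: [-0.3, 0.6, -5.2]
gripper_width: 55.4
```

```bash
python3 look.py w7; python3 -c "
from h import *
acc(32)"
```

```text
pos [557.4  27.7  38.8] heading -2.938 tilt [-0.034  0.012 -0.999] F [-0.2  0.9 -4.6] w 55.0 t 13.08 J6 -1.67
shift cm [-0.01  0.01  0.02] turn 0
access [556.7  27.5  65.2] h over seat 35.2
pos [557.4  27.7  38.8] heading -2.938 tilt [-0.034  0.012 -0.999] F [-0.2  0.9 -4.6] w 55.0 t 13.08 J6 -1.67
shift cm [ 0.08 -0.1   0.32] turn 0
```

Emit:
send_rows:
  steps:
    - [[0.08, -0.1, 0.2, 0, 0.3], [0, 0, 0.2, 0, 0.3], [0, 0, 0.1, 0, 0.3]]

```text
clock: 13.33
position: [556.7, 26.6, 33.6]
ee_rot: [-0.102, 0.995, 0.008, -0.016]
contact_force: [0.3, -0.8, -4.1]
gripper_width: 55.2
```

```bash
python3 -c "
from h import *
acc(25)"
```

```text
access [556.   26.4  59.9] h over seat 29.9
pos [556.7  26.6  33.6] heading -2.937 tilt [-0.034  0.012 -0.999] F [ 0.3 -0.8 -4.1] w 55.2 t 13.33 J6 -1.67
shift cm [-0.01 -0.01  0.49] turn 0
```

Aligned to within 0.1 mm by the estimate. I'll descend slowly and watch the force.

Emit:
send_rows:
  steps:
    - [[0, 0, 0.15, 0, 0.3], [0, 0, 0.15, 0, 0.3]]

```text
clock: 13.5
position: [556.5, 26.6, 30.3]
ee_rot: [-0.102, 0.995, 0.008, -0.016]
contact_force: [0.9, -0.3, -4.7]
gripper_width: 55.2
```

Emit:
send_rows:
  steps:
    - [[0, 0, 0.15, 0, 0.3], [0, 0, 0.15, 0, 0.3]]

```text
clock: 13.67
position: [556.4, 26.6, 27.0]
ee_rot: [-0.102, 0.995, 0.008, -0.016]
contact_force: [-0.2, 0.1, -5.4]
gripper_width: 55.0
```

```bash
python3 -c "
from h import *
acc(18)"
```

```text
access [555.8  26.3  53.4] h over seat 23.4
pos [556.4  26.6  27. ] heading -2.937 tilt [-0.033  0.012 -0.999] F [-0.2  0.1 -5.4] w 55.0 t 13.67 J6 -1.67
shift cm [-0.04 -0.01  0.54] turn 0
```

The pin is in the hole: no contact at h = 23. Continuing down to the die.

Emit:
send_rows:
  steps:
    - [[0, 0, 0.15, 0, 0.3], [0, 0, 0.15, 0, 0.3]]

```text
clock: 13.83
position: [556.4, 26.6, 23.7]
ee_rot: [-0.102, 0.995, 0.008, -0.016]
contact_force: [-1.0, 0.1, -4.3]
gripper_width: 55.5
```

Emit:
send_rows:
  steps:
    - [[0, 0, 0.1, 0, 0.3], [0, 0, 0.1, 0, 0.3]]

```text
clock: 14.0
position: [556.3, 26.6, 21.5]
ee_rot: [-0.102, 0.995, 0.007, -0.016]
contact_force: [-0.6, -0.3, 2.7]
gripper_width: 55.3
```

Emit:
send_rows:
  steps:
    - [[0, 0, 0.1, 0, 0.3], [0, 0, 0.1, 0, 0.3]]

```text
clock: 14.17
position: [556.7, 26.6, 21.2]
ee_rot: [-0.102, 0.995, 0.007, -0.016]
contact_force: [-1.8, -0.6, 2.8]
gripper_width: 55.2
```

Contact at h of about 18, as expected. I'll raise the step gradually.

Emit:
send_rows:
  steps:
    - [[0, 0, 0.15, 0, 0.3], [0, 0, 0.15, 0, 0.3]]

```text
clock: 14.33
position: [557.0, 26.5, 20.2]
ee_rot: [-0.103, 0.995, 0.007, -0.015]
contact_force: [-4.2, 0.7, 5.9]
gripper_width: 55.7
```

Emit:
send_rows:
  steps:
    - [[0, 0, 0.2, 0, 0.3], [0, 0, 0.2, 0, 0.3]]

```text
clock: 14.5
position: [557.1, 26.5, 18.3]
ee_rot: [-0.103, 0.995, 0.007, -0.015]
contact_force: [-3.9, 0.6, 6.9]
gripper_width: 55.4
```

Emit:
send_rows:
  steps:
    - [[0.04, 0, 0.2, 0, 0.3], [0.04, 0, 0.2, 0, 0.3], [0, 0, 0.2, 0, 0.3]]

```text
clock: 14.75
position: [557.1, 26.5, 15.4]
ee_rot: [-0.104, 0.994, 0.007, -0.013]
contact_force: [-4.9, -0.6, 6.6]
gripper_width: 55.4
```

Emit:
send_rows:
  steps:
    - [[0, 0, 0.2, 0, 0.3], [0, 0, 0.15, 0, 0.3]]

```text
clock: 14.92
position: [557.1, 26.5, 13.7]
ee_rot: [-0.104, 0.994, 0.006, -0.013]
contact_force: [-3.2, 0.1, 5.3]
gripper_width: 55.3
```

Emit:
send_rows:
  steps:
    - [[0.02, 0, 0.15, 0, 0.3], [0, 0, 0.15, 0, 0.3]]

```text
clock: 15.08
position: [557.4, 26.7, 11.6]
ee_rot: [-0.105, 0.994, 0.007, -0.012]
contact_force: [0.2, 0.1, -3.2]
gripper_width: 55.5
```

Emit:
send_rows:
  steps:
    - [[0.02, 0, 0.15, 0, 0.3], [0, 0, 0.15, 0, 0.3]]

```text
clock: 15.25
position: [557.2, 26.8, 7.6]
ee_rot: [-0.104, 0.994, 0.007, -0.011]
contact_force: [0.8, -0.4, -4.3]
gripper_width: 55.3
```

Emit:
send_rows:
  steps:
    - [[0, 0, 0.15, 0, 0.3], [0, 0, 0.15, 0, 0.3]]

```text
clock: 15.42
position: [556.9, 26.8, 4.1]
ee_rot: [-0.104, 0.994, 0.007, -0.012]
contact_force: [-7.0, 2.3, 16.5]
gripper_width: 55.5
```

The die came free at z of about 12 and the holder has reached the seat. I'll ease off, then open.

Emit:
send_rows:
  steps:
    - [[0, 0, -0.03, 0, 0.3]]

```text
clock: 15.5
position: [557.1, 26.8, 4.5]
ee_rot: [-0.105, 0.994, 0.007, -0.012]
contact_force: [-0.2, -0.1, -3.8]
gripper_width: 55.3
```

Emit:
send_rows:
  steps:
    - [[0, 0, 0, 0, 0.3]]

```text
clock: 15.58
position: [557.1, 26.8, 4.4]
ee_rot: [-0.105, 0.994, 0.007, -0.012]
contact_force: [-0.6, 0.1, -1.3]
gripper_width: 55.4
```

Emit:
send_rows:
  steps:
    - [[0, 0, 0, 0, 1], [0, 0, 0, 0, 1], [0, 0, 0, 0, 1], [0, 0, 0, 0, 1]]

```text
clock: 15.92
position: [559.4, 27.2, 5.4]
ee_rot: [-0.105, 0.994, 0.007, -0.009]
contact_force: [-0.7, -0.2, -0.2]
gripper_width: 85.3
```

```bash
python3 look.py w8; python3 - <<'E'
from h import *
f=np.load("w8.npz");D=f["D"];W=cloud(f["K"],f["M"],D)
im=f["im"]; hsv=cv2.cvtColor(im,cv2.COLOR_BGR2HSV).astype(int)
m=(hsv[...,0]>100)&(hsv[...,0]<125)&(hsv[...,1]>120)&(W[...,2]>60)&(W[...,2]<85)
P=W[m]; print(len(P)); A=np.c_[P[:,:2]-P[:,:2].mean(0),np.ones(len(P))]
for _ in range(3):
    c=np.linalg.lstsq(A,P[:,2],rcond=None)[0]; e=abs(A@c-P[:,2])<1.5; A,P=A[e],P[e]
print("holder top plane",c,len(P),P.min(0),P.max(0))
E
```

```text
pos [559.5  27.2   5.4] heading -2.931 tilt [-0.02   0.011 -1.   ] F [-0.5  0.8 -0.1] w 85.4 t 15.97 J6 -1.67
shift cm [ 0.01 -0.    0.  ] turn 0
15329
holder top plane [4.64477088e-03 1.66515973e-03 7.26114089e+01] 13054 [514.3120749   -7.91993629  70.98320259] [595.74945403  60.63026401  74.23945954]
```

View pics/w8.png

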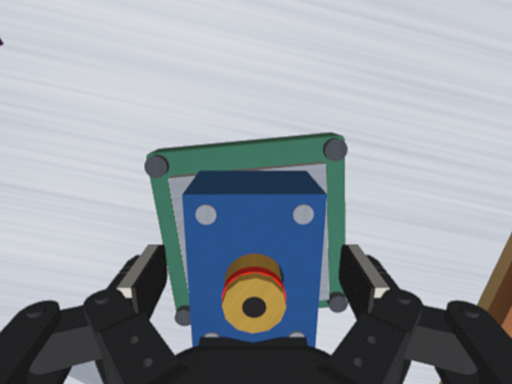

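The holder is flat: plane tilt 0.005, top at 72.6 mm. The die stands up out of it, with its top at about (254,306). Now the die centre.

```bash
cat > die.py <<'E'
from h import *
import sys
f=np.load(sys.argv[1]+".npz"); K,M,im=f["K"],f["M"],f["im"]; u0,v0,z=map(float,sys.argv[2:5])
hsv=cv2.cvtColor(im,cv2.COLOR_BGR2HSV).astype(int); H,S,V=[hsv[...,i] for i in range(3)]
m=((H>12)&(H<32)&(S>100)&(V>120)).astype(np.uint8); n,l,s,c=cv2.connectedComponentsWithStats(m); k=min((i for i in range(1,n) if s[i,4]>40),key=lambda i:np.hypot(*(c[i]-(u0,v0))))
cn=max(cv2.findContours((l==k).astype(np.uint8),0,1)[0],key=cv2.contourArea); e=cv2.fitEllipse(cn); print(s[k],e)
p=ray(K,M,e[0],z)[0]; r=R.from_quat(f["q"]).as_matrix(); t=r.T@(p-f["p"]); print("die world",p.round(1),"tool",t.round(1))
E
python3 die.py w8 254 306 90; python3 -c "
from h import *
go(*arm.read_state()['position'])"
```

```text
[ 222  277   64   56 2304] ((253.5291748046875, 304.4516906738281), (53.64037322998047, 62.359291076660156), 87.73844146728516)
die world [556.3  26.   90. ] tool [  4.8   0.7 -84.5]
pos [559.5  27.2   5.4] heading -2.931 tilt [-0.02   0.011 -1.   ] F [-0.5  0.8 -0.1] w 85.4 t 15.97 J6 -1.67
shift cm [0. 0. 0.] turn 0
```

Emit:
send_rows:
  steps:
    - [[0.05, 0, -0.4, 0, 1], [0.15, 0, -0.8, 0, 1], [0.15, 0.05, -0.9, 0, 1], [0.1, 0, -0.6, 0, 1], [0, 0, -0.2, 0, 1], [0, 0, 0, 0, 1], [0, 0, 0, 0, 1]]

```text
clock: 16.55
position: [556.3, 26.6, 39.6]
ee_rot: [-0.105, 0.994, 0.007, -0.007]
contact_force: [-1.0, 0.2, -0.0]
gripper_width: 85.5
```

```bash
python3 look.py w9; python3 die.py w9 254 270 90;  python3 -c "
from h import *
f=np.load('w9.npz'); print(proj(f['K'],f['M'],[556.3,26,90]))"
```

```text
pos [556.3  26.6  39.5] heading -2.93 tilt [-0.016  0.012 -1.   ] F [-0.2  0.3 -0.4] w 85.5 t 16.6 J6 -1.67
shift cm [ 0.   -0.   -0.01] turn 0
[ 228  243   49   44 1374] ((252.08682250976562, 264.5032653808594), (41.97532272338867, 47.32596206665039), 87.5760269165039)
die world [556.6  26.   90. ] tool [  0.5   0.2 -50.4]
[[252.20116867 263.98080146]]
```

Emit:
send_rows:
  steps:
    - [[0.05, 0, 0.12, 0, 0.05], [0, 0, 0, 0, 0.05], [0, 0, 0, 0, 0.05], [0, 0, 0, 0, 0.05], [0, 0, 0, 0, 0.05], [0, 0, 0, 0, 0.05], [0, 0, 0, 0, 0.05]]

```text
clock: 17.18
position: [558.2, 24.3, 40.8]
ee_rot: [-0.107, 0.994, 0.005, -0.006]
contact_force: [-0.3, 0.3, -0.0]
gripper_width: 21.4
```

```bash
python3 -c "
from h import *
go(*arm.read_state()['position'])"
```

```text
pos [558.2  24.3  40.8] heading -2.928 tilt [-0.013  0.008 -1.   ] F [-0.3  0.3 -0. ] w 21.4 t 17.18 J6 -1.67
shift cm [0. 0. 0.] turn 0
```

Emit:
send_rows:
  steps:
    - [[0, 0, 0, 0, 0.05], [0, 0, 0, 0, 0.05]]

```text
clock: 17.35
position: [558.2, 24.3, 40.7]
ee_rot: [-0.107, 0.994, 0.004, -0.006]
contact_force: [-0.6, 0.4, 2.4]
gripper_width: 21.7
```

```bash
python3 look.py w10; python3 die.py w10 252 264 90; python3 -c "
from h import *
f=np.load('w10.npz'); cv2.imwrite('pics/w10c.png',cv2.resize(f['im'][130:384,100:412],None,fx=2,fy=2))"
```

```text
pos [558.2  24.3  40.7] heading -2.927 tilt [-0.013  0.008 -1.   ] F [-0.2  0.1  2.6] w 21.6 t 17.4 J6 -1.67
shift cm [-0.  0.  0.] turn 0
[ 231  241   45   43 1335] ((252.68984985351562, 261.81591796875), (42.354705810546875, 45.618343353271484), 85.9489974975586)
die world [557.5  24.1  90. ] tool [  1.3   0.5 -49.3]
```

View pics/w10c.png

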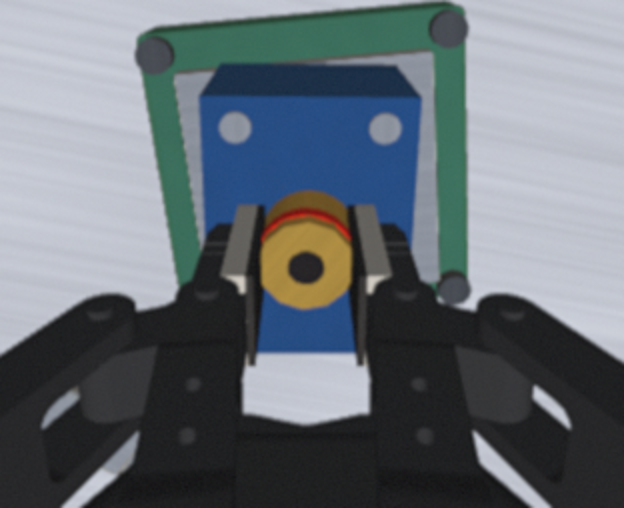

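The grip on the die is good: it sits between the pads at crop (305,265). Lift it out, watching force and the holder.

Emit:
send_rows:
  steps:
    - [[0, 0, -0.2, 0, 0.05], [0, 0, -0.5, 0, 0.05], [0, 0, -0.8, 0, 0.05], [0, 0, -1.0, 0, 0.05], [0, 0, -1.0, 0, 0.05], [0, 0, -0.5, 0, 0.05], [0, 0, 0, 0, 0.05]]

```text
clock: 17.98
position: [557.6, 23.9, 83.0]
ee_rot: [-0.107, 0.994, 0.004, -0.008]
contact_force: [-0.5, -0.1, -0.7]
gripper_width: 21.9
```

```bash
python3 look.py w11; python3 die.py w11 252 262 132; python3 - <<'E'
from h import *
f=np.load("w11.npz");D=f["D"];K,M=f["K"],f["M"];W=cloud(K,M,D)
hsv=cv2.cvtColor(f["im"],cv2.COLOR_BGR2HSV).astype(int)
m=(hsv[...,0]>100)&(hsv[...,0]<125)&(hsv[...,1]>120); v,u=np.nonzero(m&(W[...,2]>55)); print("holder top",np.median(W[v,u],0).round(1),len(u))
f=np.load("top0.npz"); K,M,im=f["K"],f["M"],f["im"]; hsv=cv2.cvtColor(im,cv2.COLOR_BGR2HSV).astype(int); H,S,V=[hsv[...,i] for i in range(3)]
def c(m,a,b,w=10):
    q=np.zeros_like(m); q[b-w:b+w,a-w:a+w]=m[b-w:b+w,a-w:a+w]; v,u=np.nonzero(q); return len(u),u.mean(),v.mean()
red=((H<5)|(H>176))&(S>190); br=(H>15)&(H<32)&(S>130)
n,a,b=c(red,176,198); print("red",n,a,b,ray(K,M,(a,b),11)[0]); 
for q in((174,174),(175,221)):
    n,a,b=c(br,*q); print(n,a,b,ray(K,M,(a,b),41)[0])
E
```

```text
pos [557.4  23.8  82.6] heading -2.928 tilt [-0.017  0.007 -1.   ] F [ 0.2  0.6 -1.1] w 21.8 t 18.03 J6 -1.67
shift cm [-0.01  0.   -0.04] turn 0
[ 231  241   45   43 1307] ((252.5992889404297, 261.8150329589844), (41.94158935546875, 45.35274124145508), 87.48198699951172)
die world [557.2  23.7 132. ] tool [  1.2   0.4 -49. ]
holder top [539.   19.4  72.6] 5055
red 47 175.46808510638297 197.29787234042553 [578.26150572 234.87471835  11.        ]
101 173.87128712871288 173.22772277227722 [637.84395243 232.3019391   41.        ]
104 174.71153846153845 221.07692307692307 [515.5536888  230.39437966  41.        ]
```

```bash
python3 -c "
from h import *
acc(60,577.3,232,(1.2,.4,-19.3))"
```

```text
access [556.5  23.8 101.9] h over seat 71.9
pos [557.4  23.8  82.6] heading -2.928 tilt [-0.017  0.007 -1.   ] F [ 0.2  0.6 -1.1] w 21.8 t 18.03 J6 -1.67
shift cm [-6.46 19.89  1.3 ] turn 0
```

Emit:
send_rows:
  steps:
    - [[-0.4, 1.2, 0, 0, 0.05], [-0.9, 2.7, 0, 0, 0.05], [-1.0, 3.2, 0, 0, 0.05], [-1.1, 3.2, 0, 0, 0.05], [-1.0, 3.0, 0, 0, 0.05], [-0.8, 2.4, 0, 0, 0.05], [-0.5, 1.5, 0, 0, 0.05], [-0.2, 0.6, 0, 0, 0.05], [0, 0, 0, 0, 0.05], [0, 0, 0, 0, 0.05]]

```text
clock: 18.87
position: [574.5, 220.0, 79.3]
ee_rot: [-0.105, 0.994, 0.003, -0.012]
contact_force: [-0.1, -0.7, 0.1]
gripper_width: 21.5
```

```bash
python3 look.py w12; python3 -c "
from h import *
acc(60,577.3,232,(1.2,.4,-19.3))
f=np.load('w12.npz'); print(proj(f['K'],f['M'],[[577.3,232,11],[637.8,232.3,41],[515.5,230.4,41]]).round())"
```

```text
pos [574.4 219.5  79.3] heading -2.932 tilt [-0.026  0.004 -1.   ] F [-0.3 -0.6 -1. ] w 21.6 t 18.92 J6 -1.97
shift cm [-0.01  0.04 -0.  ] turn 0
access [573.7 219.6  98.7] h over seat 68.7
pos [574.4 219.5  79.3] heading -2.932 tilt [-0.026  0.004 -1.   ] F [-0.3 -0.6 -1. ] w 21.6 t 18.92 J6 -1.97
shift cm [-0.63  1.13  0.86] turn 0
[[264. 199.]
 [250. 278.]
 [283. 130.]]
```

View pics/w12.png

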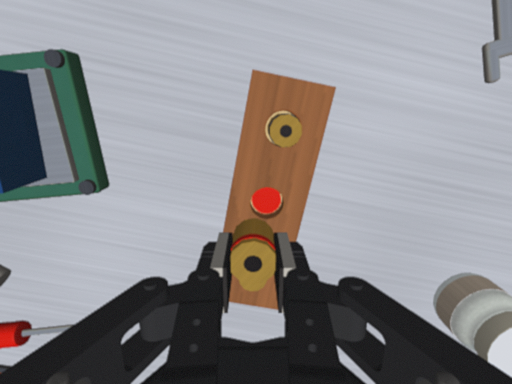

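The pocket's red floor is at (267,201), with a neighbouring die at (285,130). Now I measure the pocket.

```bash
python3 die.py w12 285 130 41; python3 - <<'E'
from h import *
f=np.load("w12.npz");K,M,im=f["K"],f["M"],f["im"]; hsv=cv2.cvtColor(im,cv2.COLOR_BGR2HSV).astype(int); H,S,V=[hsv[...,i] for i in range(3)]
m=((H<5)|(H>175))&(S>180)&(V>100); m[:180]=0;m[225:]=0;m[:,:240]=0;m[:,295:]=0
v,u=np.nonzero(m); P=ray(K,M,np.c_[u,v],11); print(len(u),"red bbox world",P.min(0).round(1),P.max(0).round(1),"px",u.min(),u.max(),v.min(),v.max(),"centroid",P.mean(0).round(1))
cn=max(cv2.findContours(m.astype(np.uint8),0,1)[0],key=cv2.contourArea);print(cv2.minEnclosingCircle(ray(K,M,cn[:,0],11)[:,:2].astype(np.float32)))
wood=((H>3)&(H<16)&(S>110)&(V<210)).astype(np.uint8); q=cv2.morphologyEx(wood,cv2.MORPH_OPEN,np.ones((3,3)))
for z,t in((22,0),):
    rows=[]
    for v in range(90,225,3):
        x=np.nonzero(q[v,200:340])[0]+200
        if len(x)>30: rows.append(ray(K,M,[[x.min(),v],[x.max(),v]],22)[:,:2])
    a=np.array(rows); 
    for s in(0,1): 
        c=np.polyfit(a[:,s,0],a[:,s,1],1); print("edge y at 577:",np.polyval(c,577).round(1),"slope",c[0].round(3))
E
```

```text
[260 110  43  40 896] ((283.5003662109375, 129.51544189453125), (36.185340881347656, 38.00410842895508), 104.44657897949219)
die world [515.  230.8  41. ] tool [55.  22.6 39.9]
572 red bbox world [566.5 221.2  11. ] [589.8 245.5  11. ] px 252 279 187 212 centroid [577.9 233.8  11. ]
((577.740234375, 233.5820770263672), 12.436695098876953)
edge y at 577: 202.9 slope 0.018
edge y at 577: 264.3 slope 0.013
```

```bash
python3 -c "
from h import *
acc(20,577.6,233.6,(1.2,.4,-19.3))"
```

```text
access [573.7 219.6  98.7] h over seat 68.7
pos [574.4 219.5  79.3] heading -2.932 tilt [-0.026  0.004 -1.   ] F [-0.3 -0.6 -1. ] w 21.6 t 18.92 J6 -1.97
shift cm [-0.79  1.24  4.86] turn 0
```

Emit:
send_rows:
  steps:
    - [[-0.3, 0.4, 0.4, 0, 0.05], [-0.3, 0.5, 0.8, 0, 0.05], [-0.1, 0.2, 1.0, 0, 0.05], [0, 0, 0.8, 0, 0.05], [0, 0, 0.4, 0, 0.05], [0, 0, 0, 0, 0.05], [0, 0, 0, 0, 0.05]]

```text
clock: 19.5
position: [577.6, 227.1, 40.4]
ee_rot: [-0.101, 0.995, 0.002, -0.014]
contact_force: [0.7, -0.0, -0.6]
gripper_width: 21.3
```

```bash
python3 -c "
from h import *
acc(-2,577.6,233.6,(1.2,.4,-19.3))"
```

```text
access [576.9 227.2  59.8] h over seat 29.8
pos [577.6 227.1  40.4] heading -2.94 tilt [-0.029  0.002 -1.   ] F [ 0.7 -0.  -0.6] w 21.3 t 19.5 J6 -1.98
shift cm [-0.29  0.58  3.17] turn 0
```

Emit:
send_rows:
  steps:
    - [[-0.15, 0.25, 0.3, 0, 0.05], [-0.1, 0.2, 0.6, 0, 0.05], [0, 0.1, 0.6, 0, 0.05], [0, 0, 0.4, 0, 0.05], [0, 0, 0.1, 0, 0.05], [0, 0, 0, 0, 0.05]]

```text
clock: 20.0
position: [578.8, 233.8, 18.8]
ee_rot: [-0.101, 0.995, 0.003, -0.014]
contact_force: [0.2, 0.1, -0.4]
gripper_width: 21.2
```

```bash
python3 -c "
from h import *
acc(-7,577.6,233.6,(1.2,.4,-19.3))"
```

```text
access [578.1 233.9  38.1] h over seat 8.1
pos [578.8 233.8  18.8] heading -2.939 tilt [-0.028  0.002 -1.   ] F [ 0.2  0.1 -0.4] w 21.2 t 20.0 J6 -1.98
shift cm [ 0.02 -0.03  1.51] turn 0
```

Emit:
send_rows:
  steps:
    - [[0.02, -0.02, 0.3, 0, 0.05], [0, 0, 0.4, 0, 0.05], [0, 0, 0.3, 0, 0.05], [0, 0, 0.15, 0, 0.05]]

```text
clock: 20.33
position: [578.7, 233.9, 7.0]
ee_rot: [-0.101, 0.995, 0.003, -0.013]
contact_force: [-0.6, -0.2, -1.3]
gripper_width: 22.0
```

Emit:
send_rows:
  steps:
    - [[0, 0, 0.15, 0, 0.05], [0, 0, 0.15, 0, 0.05]]

```text
clock: 20.5
position: [578.6, 233.8, 3.5]
ee_rot: [-0.101, 0.995, 0.003, -0.013]
contact_force: [-0.2, 0.0, 0.0]
gripper_width: 21.6
```

```bash
python3 -c "
from h import *
acc(-19,577.6,233.6,(1.2,.4,-19.3))"
```

```text
access [577.9 233.9  22.9] h over seat -7.1
pos [578.6 233.8   3.5] heading -2.939 tilt [-0.027  0.003 -1.   ] F [-0.2  0.   0. ] w 21.6 t 20.5 J6 -1.98
shift cm [ 0.   -0.03  1.19] turn 0
```

At the pocket mouth. Entering slowly.

Emit:
send_rows:
  steps:
    - [[0, -0.02, 0.15, 0, 0.05], [0, 0, 0.15, 0, 0.05]]

```text
clock: 20.67
position: [578.7, 233.7, 0.3]
ee_rot: [-0.101, 0.995, 0.003, -0.013]
contact_force: [-0.9, -0.1, -1.1]
gripper_width: 21.4
```

Emit:
send_rows:
  steps:
    - [[0, 0, 0.15, 0, 0.05], [0, 0, 0.15, 0, 0.05]]

```text
clock: 20.83
position: [578.7, 233.6, -2.9]
ee_rot: [-0.101, 0.995, 0.003, -0.013]
contact_force: [-0.2, 1.0, -1.6]
gripper_width: 21.4
```

Emit:
send_rows:
  steps:
    - [[0, 0, 0.15, 0, 0.05], [0, 0, 0.1, 0, 0.05]]

```text
clock: 21.0
position: [578.6, 233.7, -5.7]
ee_rot: [-0.101, 0.995, 0.003, -0.013]
contact_force: [-0.1, -0.3, -0.3]
gripper_width: 21.5
```

Emit:
send_rows:
  steps:
    - [[0, 0, 0.1, 0, 0.05], [0, 0, 0.1, 0, 0.05]]

```text
clock: 21.17
position: [578.6, 233.7, -7.9]
ee_rot: [-0.101, 0.995, 0.003, -0.013]
contact_force: [0.4, 0.4, -1.3]
gripper_width: 21.7
```

Emit:
send_rows:
  steps:
    - [[0, 0, 0.08, 0, 0.05]]

```text
clock: 21.25
position: [578.7, 233.7, -8.1]
ee_rot: [-0.101, 0.995, 0.003, -0.013]
contact_force: [-1.5, -0.6, 7.0]
gripper_width: 21.9
```

Emit:
send_rows:
  steps:
    - [[0, 0, 0.08, 0, 0.05]]

```text
clock: 21.33
position: [578.7, 233.7, -8.1]
ee_rot: [-0.101, 0.995, 0.003, -0.013]
contact_force: [-2.8, -0.2, 5.1]
gripper_width: 21.1
```

Emit:
send_rows:
  steps:
    - [[0, 0, 0.05, 0, 0.05]]

```text
clock: 21.42
position: [578.7, 233.7, -8.0]
ee_rot: [-0.101, 0.995, 0.003, -0.013]
contact_force: [-0.8, 0.2, 2.0]
gripper_width: 21.6
```

Floor contact at -8.1, against a predicted -8.3. Release, then retreat straight up.

Emit:
send_rows:
  steps:
    - [[0, 0, 0, 0, 0.7], [0, 0, 0, 0, 0.7], [0, 0, 0, 0, 0.7], [0, 0, 0, 0, 0.7]]

```text
clock: 21.75
position: [579.4, 234.1, -8.3]
ee_rot: [-0.101, 0.995, 0.003, -0.012]
contact_force: [0.1, -0.5, -0.8]
gripper_width: 60.2
```

Emit:
send_rows:
  steps:
    - [[0, 0, -0.4, 0, 0.7], [0, 0, -0.8, 0, 0.7], [0, 0, -1.2, 0, 0.7], [0, 0, -1.5, 0, 0.7], [0, 0, -1.5, 0, 0.7], [0, 0, -1.2, 0, 0.7], [0, 0, -0.6, 0, 0.7], [0, 0, -0.2, 0, 0.7], [0, 0, 0, 0, 0.7]]

```text
clock: 22.5
position: [581.9, 233.9, 72.0]
ee_rot: [-0.101, 0.995, 0.003, -0.011]
contact_force: [-0.2, 1.0, 0.5]
gripper_width: 59.7
```

```bash
python3 look.py w13; python3 - <<'E'
from h import *
f=np.load("w13.npz");K,M,im,D=f["K"],f["M"],f["im"],f["D"]; W=cloud(K,M,D)
for nm,c in(("die top",(577.6,233.6,41)),("holder top",(545,14,73)),("holder top2",(538,25,73))):
    p=proj(K,M,c)[0].round().astype(int); print(nm,p, end=" ")
    if 0<=p[0]<512 and 0<=p[1]<384: print(np.median(W[p[1]-8:p[1]+9,p[0]-8:p[0]+9].reshape(-1,3),0).round(1))
cv2.imwrite("pics/w13c.png",cv2.resize(im,None,fx=1.5,fy=1.5))
K,M,im,D=shot("top"); np.savez("topE.npz",im=im,D=D); W=cloud(K,M,D)
for nm,c in(("die top",(577.6,233.6,41)),("holder top",(530,20,73))):
    p=proj(K,M,c)[0].round().astype(int); print(nm,p,W[p[1]-2:p[1]+3,p[0]-2:p[0]+3,2].round(0).tolist())
E
```

```text
pos [581.8 233.8  71.6] heading -2.938 tilt [-0.023  0.004 -1.   ] F [0.8 0.7 0.8] w 59.6 t 22.55 J6 -1.99
shift cm [-0.01  0.01 -0.03] turn 0
die top [252 202] [578.  233.4  40.9]
holder top [-122   91] holder top2 [-103   82] die top [173 197] [[41.0, 38.0, 39.0, 41.0, 40.0], [41.0, 41.0, 44.0, 43.0, 42.0], [40.0, 39.0, 43.0, 41.0, 40.0], [39.0, 39.0, 39.0, 41.0, 40.0], [41.0, 41.0, 41.0, 40.0, 40.0]]
holder top [258 213] [[71.0, 72.0, 75.0, 69.0, 73.0], [74.0, 73.0, 74.0, 75.0, 69.0], [75.0, 71.0, 73.0, 72.0, 71.0], [71.0, 72.0, 73.0, 73.0, 71.0], [71.0, 73.0, 75.0, 72.0, 71.0]]
```

View pics/w13c.png

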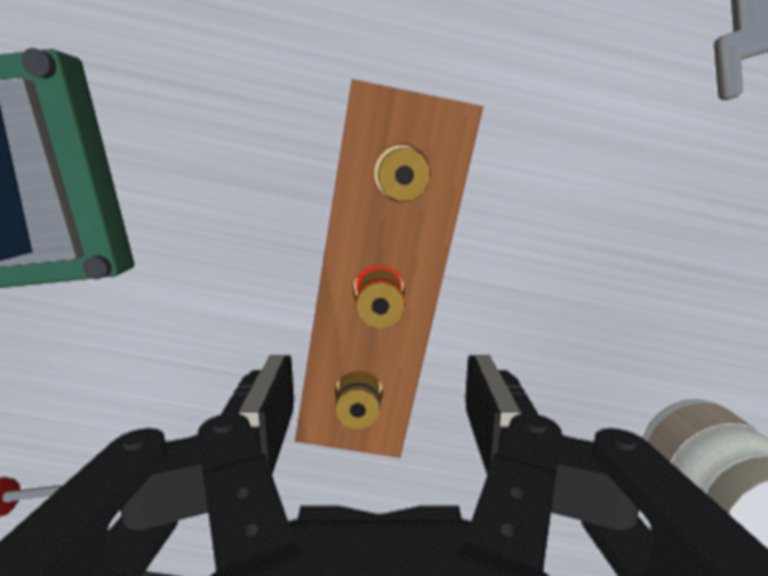

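The red-ringed die stands in the middle pocket at (380,300), with its top at 40.9 mm like its neighbours. One last check of the holder's level and position, then I hand in.

```bash
python3 - <<'E'
from h import *
f0=np.load("top0.npz");K,M=f0["K"],f0["M"];f=np.load("topE.npz");W=cloud(K,M,f["D"])
H=cv2.cvtColor(f["im"],cv2.COLOR_BGR2HSV).astype(int)
m=(H[...,0]>100)&(H[...,0]<125)&(H[...,1]>70)&(W[...,2]>64)&(W[...,2]<82); m[:,:225]=0; m[:,290:]=0; m[:180]=0; m[235:]=0
P=W[m]; A=np.c_[P[:,:2]-P[:,:2].mean(0),np.ones(len(P))]; print(len(P),np.linalg.lstsq(A,P[:,2],rcond=None)[0].round(4))
r=cv2.minAreaRect(P[:,:2].astype(np.float32)); print(r)
ok=abs(r[0][0]-561)<12 and abs(r[0][1]-28)<12
print(ok)
if ok: print(job.job_done())
E
```

```text
599 [ 5.00000e-04 -4.00000e-04  7.28255e+01]
((557.3659057617188, 24.563865661621094), (75.87456512451172, 55.47523880004883), 11.421626091003418)
True
the job is handed in; nothing more can be done
None
```

The job is done and handed in at about 22.6 s of the 72 s allowed. `job_done` reports no verdict.

- **Pressing:** I set the blue holder over the pin and pressed it down. The highest force I read was about 16.5 N, or roughly 21 N on the stand with the holder's weight. The force is only read at the end of each move call, so I did not see it in between. The die came free, and a close camera check showed the holder flat with the die standing up out of it.
- **Placing:** I lifted the die out, lowered it into the middle pocket until it touched the floor, released it and backed off.

**Last checks:**
- **Die:** its top is at 40.9 mm (41 expected). By the camera it is about 0.5 mm off my estimate of the pocket's centre.
- **Holder:** its top is at 72.8 mm (73 expected), tilted less than 0.001 rad. Its centre is about 5 mm from the seat's centre, which is the pin's own offset.
- **Robot:** it is clear of everything. I moved nothing else on purpose, but I did not re-measure the other objects at the end.

**What disagreed:**
- **TCP position:** the real fingertips sit about 37 mm behind the reported TCP. My first grasp therefore closed on air above the holder, and I corrected for this from the wrist depth image.
- **Tool tilt:** the tool drifted to about 0.036 rad off vertical on the way. The holder and die still settled as measured above.
- **Holder shift:** gripping the die moved the holder by about 2 mm.

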